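Seat the sample tray on its two locating pins

TASK

At the ward's check-in desk the metal sample tray has been put down askew on the grey reading dock, so that it is propped up on the dock's two locating pins. Gently nudge the tray across the dock with your fingertips until its two holes drop over the two pins and it lies flat on the dock. Only push it: do not lift it, and leave the other things on the desk where they are.

Things in the scene. Friction and masses are not known exactly. Their poses are not given: they have to be found in the camera images.
- dock: Reading dock, fixed: flat grey platform 290 (x) x 320 (y) x 20 mm with two steel locating pins on top. Origin at the centre of its underside, on the desk; x away from the robot, y left, z up. Place and yaw vary. Black index lines on the platform's edges point at the pins. The seated tray's origin is straight above the dock's origin, axes parallel.
- tray: Loose aluminium tray, about 350 g: plate 150 (x) x 190 (y) x 5 mm; a rim 4 mm thick, flush with its edges, reaches 20 mm above the underside. Two through holes. Fixed on it at x = -42 mm, a white block (36 x 116 mm) with four capped tubes, tops 45 mm up. Origin: centre of the underside; x to the holes' side (away from the robot), y left, z up. Slides when its rim is pushed, stays where left.
- pin_left (a point): Foot of the left (+y) pin, on its axis at the height of the dock's top, at dock (x, y) = (15, 70) mm. Each pin is 9 mm tall: 10 mm in diameter for 5 mm, then a cone narrowing to 5 mm.
- pin_right (a point): Foot of the right (-y) pin, on its axis at the height of the dock's top, at dock (x, y) = (15, -70) mm.
- hole_left (a point): Centre of the tray's left (+y) hole at the plate's underside: round, 15 mm in diameter, at tray (x, y) = (15, 70) mm. At the start the tray is tilted about 4 degrees: its robot-side edge lies on the dock, its far part leans on the pins. It lies 20 to 48 mm too near the robot, up to 45 mm too far left or right, and up to 0.14 rad askew.
- hole_right (a point): Centre of the tray's right (-y) hole at the plate's underside: round, 15 mm in diameter, at tray (x, y) = (15, -70) mm.
- jar: Small capped sample jar, 34 mm in diameter, 45 mm tall, standing on the far left corner of the dock. Origin at the centre of its underside. Leave it alone.
- jar2: Another such jar, standing on the desk left of the dock. Leave it alone.
- stapler: Black stapler, 130 x 34 x 50 mm, lying on the desk right of the dock, its length along its x. Origin at the centre of its underside. Leave it alone.
- tape: Roll of clear tape, 80 mm in diameter, 22 mm tall, lying flat on the desk to the left. Origin at the centre of its underside. Leave it alone.
- mouse: Black computer mouse about 90 x 60 x 32 mm on a thin blue pad to the right. Leave it alone.
- sanitiser: Bottle, 60 mm in diameter, 150 mm tall, standing far left. Origin at the centre of its underside. Leave it alone.
- pen: Blue pen, 145 mm long, 10 mm thick, lying on the desk to the left of the arm, nearer than the dock. Leave it alone.
There are look-alikes about, which are no part of the job. There is more than one size of the tray; the job needs the larger.

How it is judged (in metres and radians):
At the end, for the whole second after the job is handed in: Both holes are over their pins (centres within 5 mm, which is the play of hole on pin), the plate's underside at the holes is within 2 mm of the dock's top, the tray is level within 0.02 rad and at rest (horizontal distance between hole_left and pin_left below 0.005 m and horizontal distance between hole_right and pin_right below 0.005 m and z of hole_left in the frame of pin_left below 0.002 m and z of hole_right in the frame of pin_right below 0.002 m and angle between tray's own z axis and vertical below 0.02 rad and linear speed of tray below 0.01 m/s); the robot touches nothing.
It fails at once if the tray is lifted (its middle more than 15 mm above the dock's top) or tipped by more than 0.2 rad (z of tray in the frame of dock above 0.035 m or angle between tray's own z axis and vertical above 0.2 rad).
It fails at once if the tray is squeezed or shoved hard (more than 60 N from the fingers) (contact force between the fingers and tray above 60 N).
It fails at once if another thing on the desk is moved by more than 15 mm (distance of any of jar, jar2, stapler, tape, mouse, sanitiser, pen from where it was at the start of the episode above 0.015 m).
It also fails if it takes over 51 s, if anything falls off the work surface, if the arm or the gripper's body presses on something with over 40 N, if the wrist force passes 120 N, or if a joint passes its speed limit or range.

ROBOT

A 6-joint arm with a two-finger parallel gripper is mounted at the origin on the work surface. World frame = base frame: x ahead of the robot, y to its left, z up, the work surface at z = 0. Lengths are in m, angles in degrees, forces in N, time in s.
With the tool pointing down it reaches from about 0.35 to 0.725 m from the base axis. Payload 4.3 kg.
Tool frame: the origin (TCP) lies midway between the tips of the shut fingers; the grasp point (between the pads) lies 19 mm behind it; z points along the fingers, x is the direction in which the jaws open and shut, and the axes are right-handed (so a half turn about z gives the same grasp; the last joint's range is limited). The gripper opens to 85 mm and grips with 20 to 120 N. Pads are 22 mm wide; open, the fingers measure 114 mm over their backs; the gripper's body (76 mm by 85 mm) begins 54 mm behind the grasp point. The pads swing forward as they close: fully open they stand 13 mm farther back than shut.
Start: joints at [-78.799, 21.618, 4.641, 73.018, 0, 83.68], TCP at [0.173, -0.548, 0.231] pointing down, gripper open.
Joint ranges: [-156.06, 156.06], [-48.1, 94.91], [-58.44, 69.94], [-101.28, 121.22], [-78.64, 73.56], [-180, 180]. Speed limits (degrees/s): [147.25, 147.25, 180, 180, 180, 180].

INTERFACE

Orientations are given as [roll, pitch, yaw] about the fixed x, y, z axes, in that order (R = Rz(yaw) Ry(pitch) Rx(roll)).
In Python, from station import manip, vision, ticket gives the robot as it stands.
- The arm moves only by the tool step_arm, never from a script. Its argument "steps" is a list of rows, each a list of 7 numbers: the finger opening in mm, from 0 to 85.4, then the shift along the tool's x, y, z in mm, then the turn, a rotation vector about the tool's x, y, z in degrees. A call has 1 to 10 rows; each row is the pose to reach, as a shift and turn from the pose commanded when the call began, along the tool's axes at that moment; what a row does not reach only later rows make up. A row lasts 1/10 s, in which the tool goes at most 50 mm and 8.59 degrees, less where a joint would pass 70% of its speed; a pose out of reach is approached as far as the arm can. A call with a gripper value outside its range is refused whole. The fingers move at their own pace and stop on an object; "grip_force" is the grip in N (left out, the last holds). Time passes only in rows, so rows that repeat a pose let the fingers close. It gives the time, the measured TCP pose, the force and the opening at its end, in the units of the state.
- manip.get_state(): the state, without advancing time (a new reading comes with each control period).
- vision.camera(name): name is "scene" or "top"; returns the picture (420x560x3 uint8, blue, green, red); there is no depth.
- vision.camera_model(name): a dict with "K" (3x3 intrinsics, pixels), "T" (4x4, takes a point from camera to world coordinates). Camera axes: x right, y up, looking along -z (the intrinsics and any distortion apply to the point x, -y, -z); pixel columns grow to the right and rows downward; lengths in m; the calibration is good to about 2 mm. A picture is of the moment at which its call begins. camera_model takes no time and is no camera call.
- ticket.hand_in(): hands the job in, once; it reports no verdict.
The state is a dict: "clock": time; "joints": joint angles; "joint_vel": joint speeds; "effort": joint torques, N m; "position": TCP position; "ee_rot": TCP orientation; "wrist_force": force on the tool from outside, world axes, zero at the start; "moment": the same for the moment, N m; "gripper_width": finger opening in m.
Only numpy, scipy, OpenCV 4.12 (cv2) and the standard library are available. Lean on these libraries where they do the work, as an engineer would, in place of code of your own. Each camera call takes 0.05 s, during which the arm holds its last target.

## Working session

There is one attempt and no reset: what is moved stays moved. The work goes in short steps, Python scripts to look and compute and a tool call to move; the robot and the scene stay as the last step left them, time stands still between calls to the robot, and variables do not carry over. Pictures are saved under pics/ and viewed, and the job is handed in when it is done.

Besides the shell and the picture viewer there is one more tool, called as name(argument=value, ...), one argument or row to a line, values as JSON. step_arm: Moves the arm, as the interface text tells. Its arguments: {"type":"object","properties":{"steps":{"type":"array","items":{"type":"array","items":{"type":"number"}}},"grip_force":{"type":"number"}},"required":["steps"]}

```bash
mkdir -p pics; ls; python3 - <<'E'
from station import manip, vision, ticket
import cv2, numpy as np
print(manip.get_state())
for n in ("scene","top"):
    im=vision.camera(n); cv2.imwrite(f"pics/{n}0.png",im)
    m=vision.camera_model(n); print(n,{k:np.round(np.array(v),4).tolist() if not isinstance(v,str) else v for k,v in m.items()})
E
```

```text
pics
{'clock': 0.0, 'joints': array([-7.87991055e+01,  2.16625719e+01,  4.56467335e+00,  7.30179279e+01,
        8.71201431e-04,  8.36814790e+01]), 'joint_vel': array([-0.06517075,  0.10858208, -0.06948453, -0.09863978, -0.04587105,
        0.00592611]), 'effort': array([-1.25335286e-03, -4.63601661e+01,  2.69877201e+01,  2.09637964e-02,
        9.83003929e-06, -5.26198690e-06]), 'position': array([ 0.17298893, -0.54769277,  0.23036591]), 'ee_rot': array([-1.79986387e+02,  1.15026953e-01, -7.24805718e+01]), 'wrist_force': array([ 0.09072058, -0.54542843,  0.86711567]), 'moment': array([ 0.00253247,  0.00691068, -0.02422321]), 'gripper_width': 0.0854487896923756}
scene {'K': [[455.1191, 0.0, 272.1746], [0.0, 455.1191, 208.2667], [0.0, 0.0, 1.0]], 'T': [[0.0373, -0.8142, 0.5794, 1.2141], [0.9992, 0.0382, -0.0105, -0.0278], [-0.0136, 0.5794, 0.815, 1.0575], [0.0, 0.0, 0.0, 1.0]]}
top {'K': [[473.1368, 0.0, 284.3606], [0.0, 473.1368, 211.754], [0.0, 0.0, 1.0]], 'T': [[-0.0437, 0.9773, -0.2071, 0.2259], [-0.999, -0.0438, 0.0044, 0.0036], [-0.0048, 0.2071, 0.9783, 1.3537], [0.0, 0.0, 0.0, 1.0]]}
```

View pics/scene0.png

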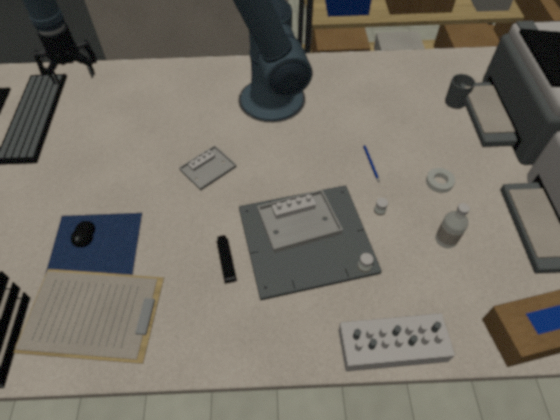

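View pics/top0.png

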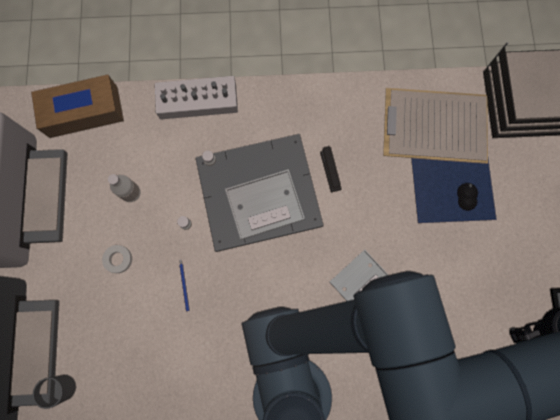

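The scene and top pictures both show the tray on the dock (top: about (265,205)). The small look-alike tray lies nearer the robot (top: (360,275)). I'll enlarge the dock next.

```bash
python3 - <<'E'
import cv2
im=cv2.imread("pics/top0.png")[128:258,185:345]; cv2.imwrite("pics/topc0.png",cv2.resize(im,None,fx=5,fy=4.6 and 5,interpolation=cv2.INTER_CUBIC)[:600])
im=cv2.imread("pics/top0.png")[128:258,185:345]; cv2.imwrite("pics/topc0.png",cv2.resize(im,None,fx=4.6,fy=4.6,interpolation=cv2.INTER_CUBIC))
im=cv2.imread("pics/scene0.png")[180:300,230:390]; cv2.imwrite("pics/scenec0.png",cv2.resize(im,None,fx=5,fy=5,interpolation=cv2.INTER_CUBIC))
E
```

```text
(no output)
```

View pics/topc0.png

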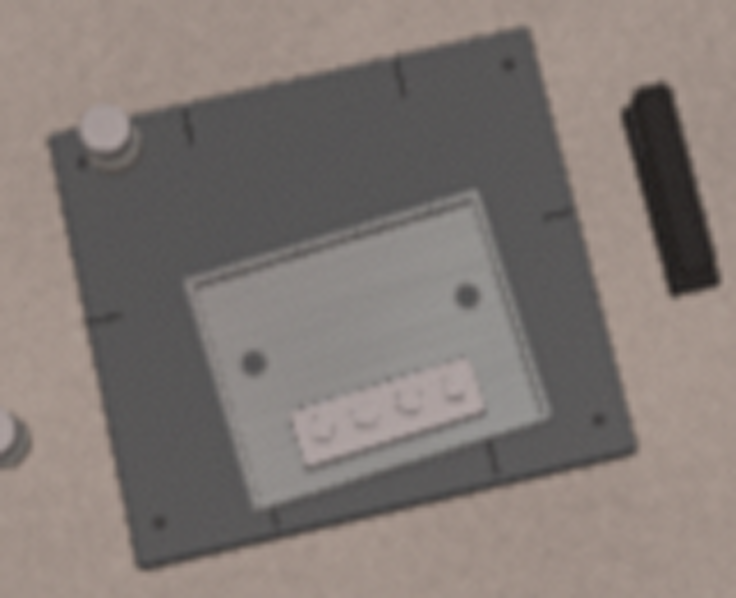

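View pics/scenec0.png

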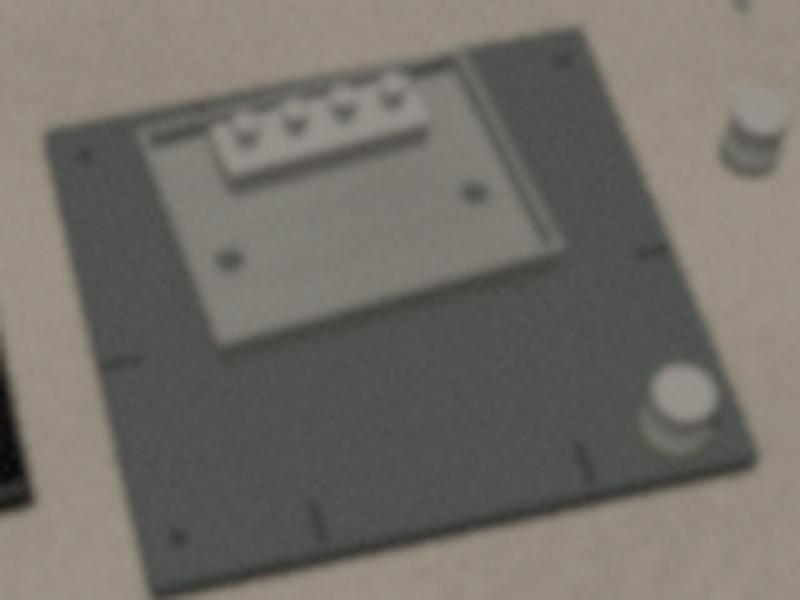

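Both crops give the dock corners, the index line ends, the tray's rim corners and its two holes (top crop: (254,362) and (467,296)). I'll fit the poses from these.

```bash
cat > h.py <<'E'
import numpy as np, cv2
from scipy.optimize import least_squares
from scipy.spatial.transform import Rotation as R
from station import vision
CM={n:vision.camera_model(n) for n in("top","scene")}
def proj(n,P):
    m=CM[n];T=np.array(m["T"]);K=np.array(m["K"])
    d=m.get("dist",m.get("D",None))
    p=(np.asarray(P)-T[:3,3])@T[:3,:3]; p=p*[1,-1,-1]
    q=p@K.T; return q[:,:2]/q[:,2:]
def bp(n,u,z):
    m=CM[n];T=np.array(m["T"]);K=np.array(m["K"])
    r=np.linalg.inv(K)@[u[0],u[1],1]; r=T[:3,:3]@(r*[1,-1,-1]); return T[:3,3]+r*(z-T[2,3])/r[2]
def unc(pts,s,off): return (np.array(pts,float)+.5)/s-.5+off
DC=np.array([[145,-160,20],[145,160,20],[-145,160,20],[-145,-160,20],[145,70,20],[145,-70,20],[15,-160,20],[15,160,20]])/1e3 # FR FL NL NR idxFL idxFR idxR idxL
TC=np.array([[75,-95,20],[75,95,20],[-75,95,20],[-75,-95,20],[15,70,5],[15,-70,5]])/1e3 # FR FL NL NR hL hR
def dockT(p):
    c,s=np.cos(p[2]),np.sin(p[2]); return np.array([[c,-s,0],[s,c,0],[0,0,1]]),np.array([p[0],p[1],0])
def dockpts(p,P=DC): r,t=dockT(p); return P@r.T+t
def traypts(q,dp,P=TC):
    # q: x,y,yaw in dock frame, tilt about y (far up) : near edge at dock top
    r=R.from_euler('ZY',[q[2],-q[3]]).as_matrix()
    o=np.array([q[0],q[1],.02+.075*np.sin(q[3])])
    return dockpts(dp,P@r.T+o)
def fit_dock(obs):
    f=lambda p:np.concatenate([(proj(n,dockpts(p))-o).ravel() for n,o in obs.items()])
    return least_squares(f,[.45,0,.2],loss='soft_l1')
def fit_tray(obs,dp,tilt=None):
    if tilt is None:
        f=lambda q:np.concatenate([(proj(n,traypts(q,dp[n] if isinstance(dp,dict) else dp))-o).ravel() for n,o in obs.items()])
        return least_squares(f,[-.03,0,0,.07],loss='soft_l1')
    f=lambda q:np.concatenate([(proj(n,traypts([*q,tilt],dp[n] if isinstance(dp,dict) else dp))-o).ravel() for n,o in obs.items()])
    return least_squares(f,[-.03,0,0],loss='soft_l1')
E
cat > f0.py <<'E'
from h import *
np.set_printoptions(precision=4,suppress=True)
to=[185,128]; so=[230,180]
D={"top":unc([(530,28),(50,135),(139,562),(632,446),(185,106),(399,57),(573,211),(85,321)],4.6,to),
"scene":unc([(153,587),(755,458),(583,28),(48,131),(590,483),(322,543),(105,363),(668,247)],5,so)}
Tr={"top":unc([(478,187),(185,277),(256,510),(551,416),(254,362),(467,296)],4.6,to),
"scene":unc([(220,345),(565,243),(466,52),(140,132),(475,192),(230,260)],5,so)}
print({k:v for k,v in CM["top"].items() if k not in("K","T")})
dp={}
for n in("top","scene"):
    s=fit_dock({n:D[n]}); dp[n]=s.x; print(n,s.x,s.fun.reshape(-1,2).round(1).tolist())
    t=fit_tray({n:Tr[n]},s.x,.07); print(' tray',t.x, t.fun.reshape(-1,2).round(1).tolist()); print(fit_tray({n:Tr[n]},s.x).x)
    print(traypts([*t.x,.07],s.x).round(4).tolist())
t=fit_tray(Tr,dp); print("both",t.x)
s=fit_dock(D);print("dock both",s.x)
j=bp("top",unc([(106,130)],4.6,to)[0],.065); print("jar top",j)
E
python3 f0.py
```

```text
{}
top [0.5748 0.071  0.1851] [[0.2, -0.8], [-0.7, -0.7], [-0.7, 1.5], [1.7, 1.4], [-0.2, -1.0], [-0.7, -0.6], [1.2, 0.2], [0.1, 0.4]]
 tray [-0.0452 -0.0096  0.0794] [[-0.1, 0.3], [0.0, 0.3], [-0.1, -0.2], [0.1, -0.0], [-0.0, -0.1], [0.2, -0.2]]
[-0.0453 -0.0096  0.0796  0.0884]
[[0.6278, -0.0193, 0.0504], [0.5781, 0.1641, 0.0504], [0.4337, 0.125, 0.04], [0.4834, -0.0584, 0.04], [0.5279, 0.1246, 0.0313], [0.5645, -0.0106, 0.0313]]
scene [0.5705 0.0732 0.1842] [[-1.5, 0.0], [1.4, -0.6], [0.2, -1.6], [-1.4, -1.8], [0.5, 1.7], [0.2, 1.2], [-2.0, -0.0], [1.7, -0.3]]
 tray [-0.0442 -0.0088  0.0807] [[-0.0, -0.0], [0.1, 1.2], [-0.9, -1.1], [-0.2, -0.3], [0.5, 0.2], [0.4, -0.1]]
[-0.0418 -0.0093  0.0788  0.1065]
[[0.6245, -0.0159, 0.0504], [0.5747, 0.1674, 0.0504], [0.4303, 0.1283, 0.04], [0.48, -0.0551, 0.04], [0.5245, 0.1279, 0.0313], [0.5612, -0.0072, 0.0313]]
both [-0.0446 -0.0092  0.0809  0.0763]
dock both [0.5727 0.072  0.1845]
jar top [0.6717 0.2097 0.065 ]
```

```bash
cat > d.py <<'E'
import sys,numpy as np
from station import manip
from scipy.spatial.transform import Rotation as R
# usage d.py x y z yaw(deg) : target in mm -> delta in tool axes
s=manip.get_state(); r=R.from_euler('xyz',s['ee_rot'],degrees=True)
t=np.array(list(map(float,sys.argv[1:4]))); g=R.from_euler('xyz',[180,0,float(sys.argv[4])],degrees=True)
np.set_printoptions(precision=2,suppress=True)
print("clk",s['clock'],"pos",s['position']*1e3,s['ee_rot'],"F",s['wrist_force'],"j",s['joints'])
print("shift",r.inv().apply(t-s['position']*1e3),"turn",(r.inv()*g).as_rotvec(degrees=True))
E
python3 d.py 423.5 25.8 230 105.2
```

```text
clk 0.1 pos [ 173.02 -547.76  230.45] [-179.99    0.1   -72.48] F [0.4  0.67 1.33] j [-78.8   21.66   4.57  73.02   0.    83.68]
shift [-471.54 -411.53    1.4 ] turn [  -0.16   -0.02 -177.68]
```

step_arm(
  steps=[
    [85, -36, -31, 0, 0, 0, -8.5],
    [85, -72, -62, 0, 0, 0, -17],
    [85, -108, -94, 0, 0, 0, -25.5],
    [85, -144, -126, 0, 0, 0, -34],
    [85, -180, -157, 0, 0, 0, -42.5],
    [85, -216, -188, 0, 0, 0, -51],
    [85, -252, -220, 0, 0, 0, -59.5],
    [85, -288, -251, 0, 0, 0, -68],
    [85, -324, -283, 0, 0, 0, -76.5],
    [85, -360, -314, 0, 0, 0, -85],
  ],
)

```text
clock: 1.1
position: [0.3643, -0.1086, 0.2312]
ee_rot: [180.0, -0.0, 12.8]
wrist_force: [-0.2, 0.5, -0.4]
gripper_width: 0.0843
```

```bash
python3 d.py 423.5 25.8 130 105.2
```

```text
clk 1.1 pos [ 364.31 -108.59  231.17] [179.99  -0.    12.85] F [-0.15  0.53 -0.44] j [-26.18  -0.91 -23.1   67.8   -0.    50.97]
shift [  87.58 -117.88  101.16] turn [  0.01   0.   -92.35]
```

step_arm(
  steps=[
    [85, 9, -12, 10, 0, 0, -8.5],
    [85, 18, -24, 20, 0, 0, -17],
    [85, 27, -36, 30, 0, 0, -25.5],
    [85, 36, -48, 40, 0, 0, -34],
    [85, 45, -60, 50, 0, 0, -42.5],
    [85, 54, -72, 60, 0, 0, -51],
    [85, 63, -84, 70, 0, 0, -59.5],
    [85, 72, -96, 80, 0, 0, -68],
    [85, 80, -108, 90, 0, 0, -76.5],
    [85, 88, -118, 100, 0, 0, -85],
  ],
)

```text
clock: 2.1
position: [0.4242, 0.0245, 0.1305]
ee_rot: [-179.9, -0.0, 97.9]
wrist_force: [0.1, -0.3, 0.3]
gripper_width: 0.0851
```

```bash
python3 d.py 423.5 25.8 40 105.2
```

```text
clk 2.1 pos [424.19  24.48 130.54] [-179.95   -0.01   97.9 ] F [ 0.06 -0.31  0.3 ] j [ -5.26   8.15 -28.92  52.98  -0.   -13.16]
shift [ 1.38 -0.42 90.54] turn [-0.05 -0.01 -7.3 ]
```

step_arm(
  steps=[
    [85, 1, 0, 30, 0, 0, -7.4],
    [85, 1, 0, 60, 0, 0, -7.4],
    [85, 1, 0, 90, 0, 0, -7.4],
    [85, 1, 0, 90, 0, 0, -7.4],
  ],
)

```text
clock: 2.5
position: [0.4203, 0.0251, 0.038]
ee_rot: [-179.6, -0.2, 104.9]
wrist_force: [-1.1, -0.2, -0.1]
gripper_width: 0.085
```

```bash
python3 d.py 423.5 25.8 14 105.2; python3 - <<'E'
from station import vision
import cv2
for n,(a,b,c,d) in {"top":(128,258,185,345),"scene":(150,270,230,390)}.items():
    im=vision.camera(n); cv2.imwrite(f"pics/{n}1.png",cv2.resize(im[a:b,c:d],None,fx=4.6,fy=4.6,interpolation=cv2.INTER_CUBIC))
E
```

```text
clk 2.5 pos [420.28  25.12  38.04] [-179.56   -0.15  104.93] F [-1.06 -0.15 -0.14] j [ -5.22  14.43 -37.08  38.95  -0.01 -20.15]
shift [-0.23  3.47 24.02] turn [-0.44 -0.15 -0.27]
```

View pics/top1.png

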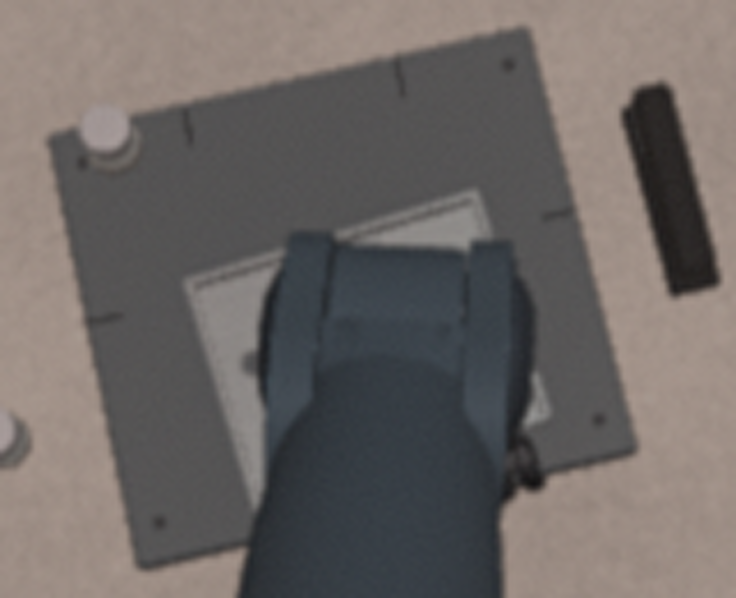

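View pics/scene1.png

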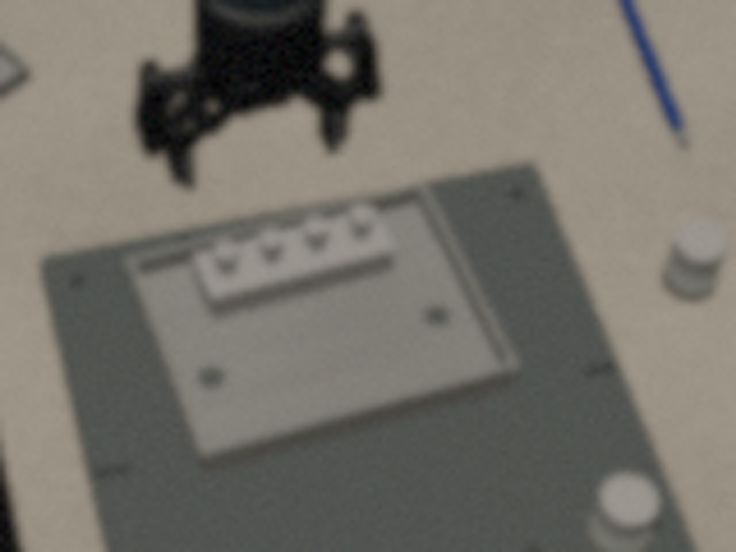

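The scene view shows the fingertips clear of the tray, at crop (183,185) and (332,148), behind the near rim. The arm hides the tray in the top view. I'll check where the tips are against the reported TCP.

```bash
python3 - <<'E'
from h import *
for p in [(183,185),(332,148)]: print(bp("scene",unc([p],4.6,[230,150])[0],.051).round(4))
E
python3 d.py 423.5 25.8 14 105.2
```

```text
[ 0.4349 -0.0202  0.051 ]
[0.4106 0.0723 0.051 ]
clk 2.6 pos [423.47  24.79  41.22] [-179.88   -0.04  104.92] F [-0.68 -0.21 -0.24] j [ -5.23  14.22 -36.77  39.14  -0.01 -20.15]
shift [ 0.95  0.35 27.22] turn [-0.12 -0.04 -0.28]
```

step_arm(
  steps=[
    [85, 1, 0, 10, 0, 0, -0.3],
    [85, 1, 0, 18, 0, 0, -0.3],
    [85, 1, 0, 25, 0, 0, -0.3],
    [85, 1, 0, 25, 0, 0, -0.3],
    [85, 1, 5, 25, 0, 0, -0.3],
    [85, 1, 10, 25, 0, 0, -0.3],
    [85, 1, 14, 25, 0, 0, -0.3],
    [85, 1, 17, 25, 0, 0, -0.3],
    [85, 1, 20, 25, 0, 0, -0.3],
  ],
)

```text
clock: 3.5
position: [0.444, 0.0309, 0.0164]
ee_rot: [180.0, 0.0, 105.2]
wrist_force: [0.6, 0.2, -0.0]
gripper_width: 0.0849
```

```bash
cat > p.py <<'E'
import sys
from station import vision
import cv2
im=vision.camera("scene"); cv2.imwrite(f"pics/s{sys.argv[1]}.png",cv2.resize(im[180:300,230:390],None,fx=5,fy=5,interpolation=cv2.INTER_CUBIC))
E
python3 d.py 423.5 25.8 14 105.2; python3 p.py 2;
```

```text
clk 3.5 pos [443.97  30.89  16.4 ] [179.98   0.01 105.23] F [ 0.57  0.15 -0.03] j [ -4.19  18.22 -35.73  36.02  -0.01 -19.42]
shift [  0.46 -21.09   2.4 ] turn [0.02 0.01 0.03]
```

View pics/s2.png

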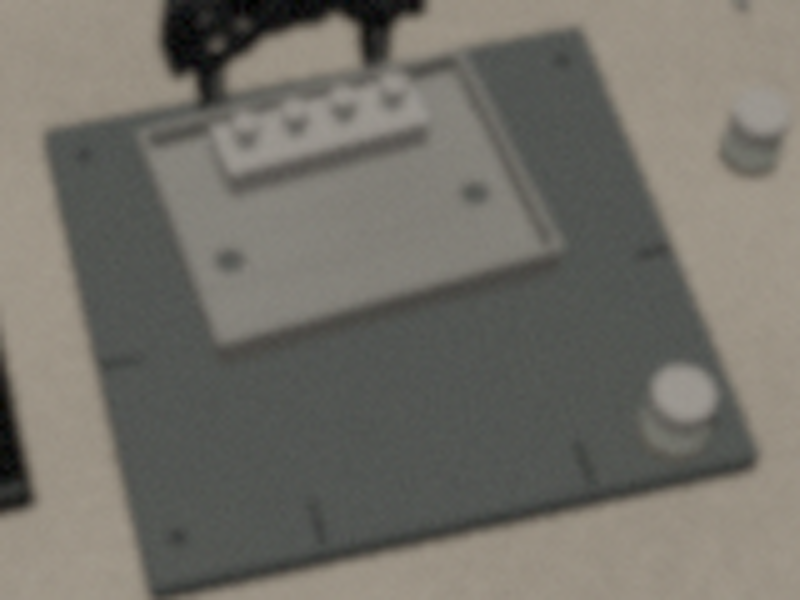

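The tray hasn't moved, and the fingers sit just behind the near rim. First half of the push now.

step_arm(
  steps=[
    [85, 0, 3, 0, 0, 0, 0],
    [85, 0.5, 5, 0, 0, 0, 0.2],
    [85, 1.2, 7.5, 0, 0, 0, 0.5],
    [85, 1.9, 10, 0, 0, 0, 0.8],
    [85, 2.6, 12.5, 0, 0, 0, 1.1],
    [85, 3.3, 15, 0, 0, 0, 1.4],
    [85, 4, 17.5, 0, 0, 0, 1.6],
    [85, 4.7, 20, 0, 0, 0, 1.8],
    [85, 5.4, 22, 0, 0, 0, 2],
    [85, 5.4, 22, 0, 0, 0, 2],
  ],
)

```text
clock: 4.55
position: [0.4639, 0.0421, 0.0163]
ee_rot: [179.9, -0.0, 103.2]
wrist_force: [-2.0, -1.3, -0.4]
gripper_width: 0.0849
```

```bash
python3 d.py 488.2 56.2 16.5 100.6; python3 p.py 3;
```

```text
clk 4.55 pos [463.91  42.06  16.35] [179.95  -0.01 103.23] F [-2.01 -1.25 -0.4 ] j [ -2.64  20.14 -32.73  37.08   0.02 -15.87]
shift [ 8.2  26.88 -0.13] turn [ 0.05 -0.01  2.63]
```

View pics/s3.png

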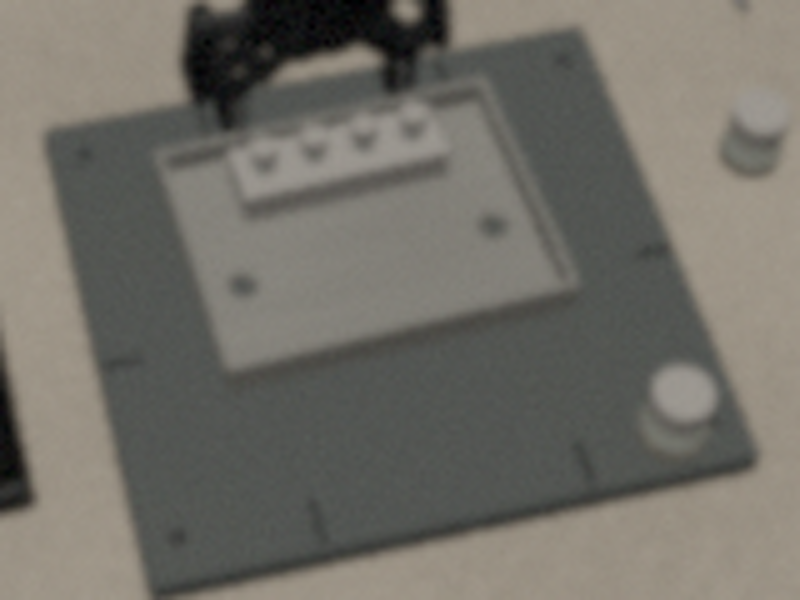

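The tray moved with the fingers. Its corners are now near (232,373), (578,291), (487,80) and (157,152), and its holes at (492,225) and (243,285).

```bash
cat > f.py <<'E'
import sys,json
from h import *
np.set_printoptions(precision=4,suppress=True)
so=[230,180]
# order FR FL NL NR hL hR (scene crop x5)
pts=json.loads(sys.argv[1]); tilt=float(sys.argv[2])
dp=np.array([.5705,.0732,.1842]) # scene's own fit
t=fit_tray({"scene":unc(pts,5,so)},dp,tilt)
print(t.x*[1e3,1e3,57.3], t.fun.reshape(-1,2).round(1).tolist())
E
python3 f.py "[[220,345],[565,243],[466,52],[140,132],[475,192],[230,260]]" .07
python3 f.py "[[232,373],[578,291],[487,80],[157,152],[492,225],[243,285]]" .08
```

```text
[-44.1261  -8.7466   4.6246] [[-0.0, -0.0], [0.1, 1.2], [-0.9, -1.1], [-0.2, -0.3], [0.5, 0.2], [0.4, -0.1]]
[-22.8052  -5.7207   2.0165] [[-1.2, -0.2], [0.6, -0.6], [-0.2, -0.1], [-0.2, 0.1], [0.6, 0.6], [0.1, 0.2]]
```

step_arm(
  steps=[
    [85, 0.8, 2, 0, 0, 0, 0.3],
    [85, 1.6, 4, 0, 0, 0, 0.6],
    [85, 2.4, 6, 0, 0, 0, 0.9],
    [85, 3.2, 8, 0, 0, 0, 1.2],
    [85, 4, 10, 0, 0, 0, 1.4],
    [85, 4.8, 12, 0, 0, 0, 1.6],
    [85, 5.5, 14, 0, 0, 0, 1.8],
    [85, 6.2, 16, 0, 0, 0, 2],
    [85, 6.2, 16, 0, 0, 0, 2],
  ],
)

```text
clock: 5.5
position: [0.4779, 0.0518, 0.0163]
ee_rot: [180.0, -0.0, 101.2]
wrist_force: [-1.7, -1.3, 0.0]
gripper_width: 0.0852
```

```bash
python3 d.py 488.2 56.2 16.5 100.6; python3 p.py 4;
```

```text
clk 5.5 pos [477.94  51.77  16.32] [179.96  -0.01 101.23] F [-1.72 -1.29  0.04] j [ -1.4   21.54 -30.49  37.93   0.02 -12.62]
shift [ 2.35 10.92 -0.17] turn [ 0.04 -0.01  0.63]
```

View pics/s4.png

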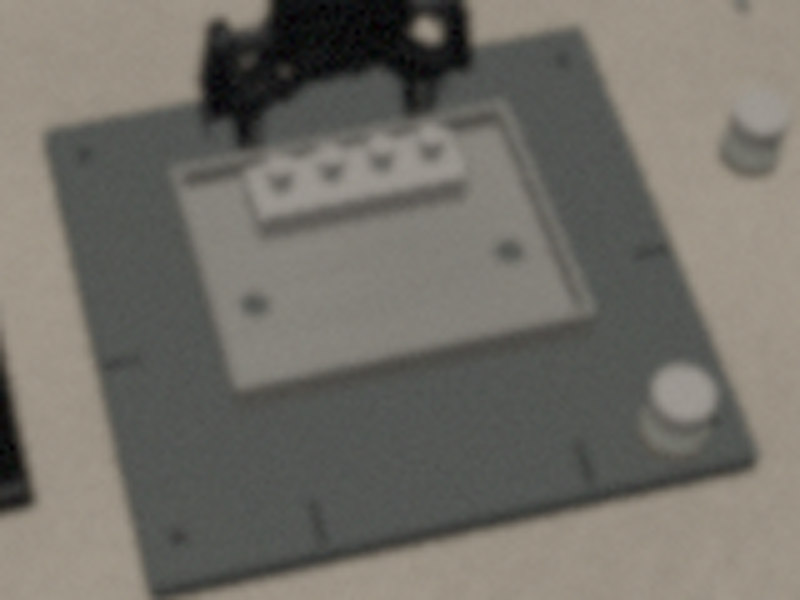

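The tray's corners are now at (241,391), (595,315), (507,101) and (172,169), and its holes at (509,250) and (255,303).

```bash
python3 f.py "[[241,391],[595,315],[507,101],[172,169],[509,250],[255,303]]" .085; python3 - <<'E'
import cv2
im=cv2.imread("pics/s4.png")[90:420,130:640]; cv2.imwrite("pics/s4b.png",cv2.convertScaleAbs(cv2.resize(im,None,fx=1.55,fy=1.55,interpolation=cv2.INTER_CUBIC),alpha=1.7,beta=-40))
E
```

```text
[-8.174  -1.3239  0.6455] [[-0.9, -0.0], [0.3, -0.3], [-0.3, -0.0], [-0.0, -0.2], [0.5, 0.2], [0.3, 0.3]]
```

View pics/s4b.png

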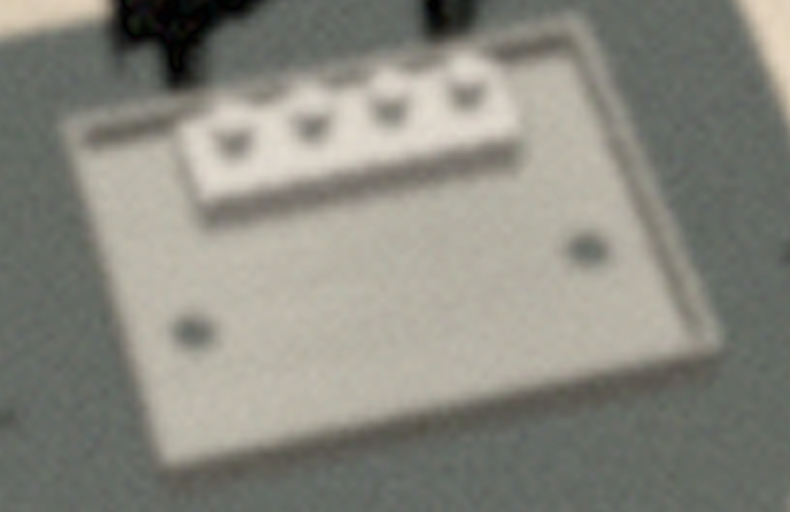

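step_arm(
  steps=[
    [85, 0.4, 1, 0, 0, 0, 0.1],
    [85, 0.7, 2, 0, 0, 0, 0.2],
    [85, 1, 3, 0, 0, 0, 0.3],
    [85, 1.3, 4, 0, 0, 0, 0.4],
    [85, 1.6, 5, 0, 0, 0, 0.5],
    [85, 1.9, 6, 0, 0, 0, 0.6],
    [85, 2.1, 7, 0, 0, 0, 0.65],
    [85, 2.1, 7, 0, 0, 0, 0.65],
  ],
)

```text
clock: 6.35
position: [0.4853, 0.0551, 0.0167]
ee_rot: [179.9, 0.0, 100.6]
wrist_force: [0.6, 0.1, -0.3]
gripper_width: 0.085
```

```bash
python3 d.py 488.2 56.2 16.5 100.6; python3 p.py 5;
```

```text
clk 6.35 pos [485.28  55.12  16.67] [179.87   0.01 100.58] F [ 0.62  0.09 -0.29] j [ -0.98  22.15 -29.43  38.29   0.02 -11.56]
shift [0.53 3.07 0.17] turn [ 0.13  0.01 -0.02]
```

View pics/s5.png

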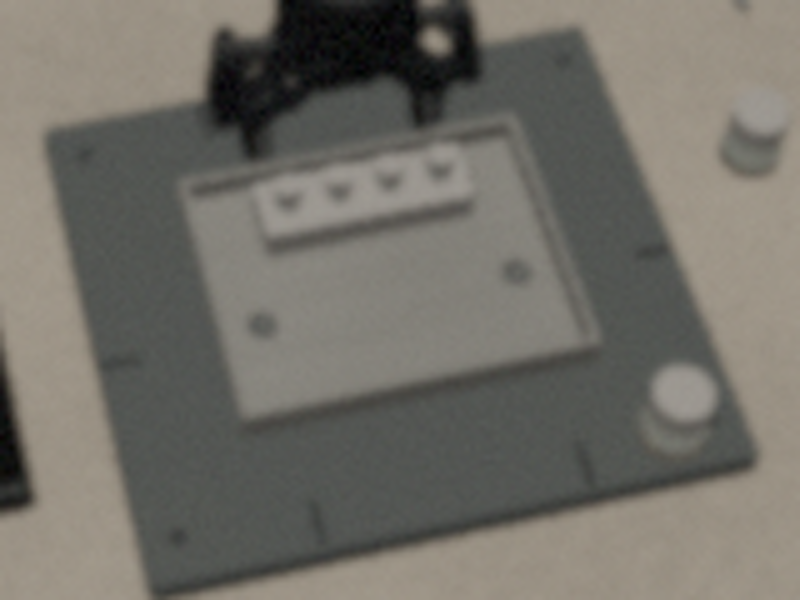

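The tray has dropped: pin tips show as light dots inside both holes, at (515,272) and (262,324), and the wrist force is back near zero. I'll back off and check.

step_arm(
  steps=[
    [85, 0, -5, 0, 0, 0, 0],
    [85, 0, -12, 0, 0, 0, 0],
    [85, 0, -20, 0, 0, 0, 0],
    [85, 0, -30, 0, 0, 0, 0],
    [85, 0, -32, -25, 0, 0, 0],
    [85, 0, -32, -60, 0, 0, 0],
    [85, 0, -32, -100, 0, 0, 0],
    [85, 0, -32, -140, 0, 0, 0],
    [85, 0, -32, -180, 0, 0, 0],
  ],
)

```text
clock: 7.3
position: [0.451, 0.049, 0.1977]
ee_rot: [-180.0, 0.0, 100.6]
wrist_force: [0.9, 0.6, 1.0]
gripper_width: 0.0848
```

```bash
python3 d.py 360 -230 200 100.6
```

```text
clk 7.3 pos [451.04  48.96 197.66] [-179.97    0.    100.57] F [0.95 0.59 0.98] j [ -1.82   8.5  -17.93  63.6   -0.01 -12.39]
shift [-257.53 -140.65   -2.25] turn [-0.03  0.   -0.03]
```

step_arm(
  steps=[
    [85, -37, -20, 0, 0, 0, 0],
    [85, -74, -40, 0, 0, 0, 0],
    [85, -111, -60, 0, 0, 0, 0],
    [85, -148, -80, 0, 0, 0, 0],
    [85, -185, -100, 0, 0, 0, 0],
    [85, -222, -120, 0, 0, 0, 0],
    [85, -257, -140, 0, 0, 0, 0],
    [85, -257, -140, 0, 0, 0, 0],
    [85, -257, -140, 0, 0, 0, 0],
  ],
)

```text
clock: 8.2
position: [0.3609, -0.2292, 0.196]
ee_rot: [-180.0, -0.1, 100.4]
wrist_force: [-0.7, -0.2, 0.3]
gripper_width: 0.0851
```

```bash
python3 p.py 6; python3 - <<'E'
from station import vision,manip
import cv2
im=vision.camera("top"); cv2.imwrite("pics/top6.png",cv2.resize(im[128:258,185:345],None,fx=4.6,fy=4.6,interpolation=cv2.INTER_CUBIC)); cv2.imwrite("pics/top6f.png",im)
print(manip.get_state()["position"])
E
```

```text
[ 0.36155916 -0.22799436  0.19603964]
```

View pics/top6.png

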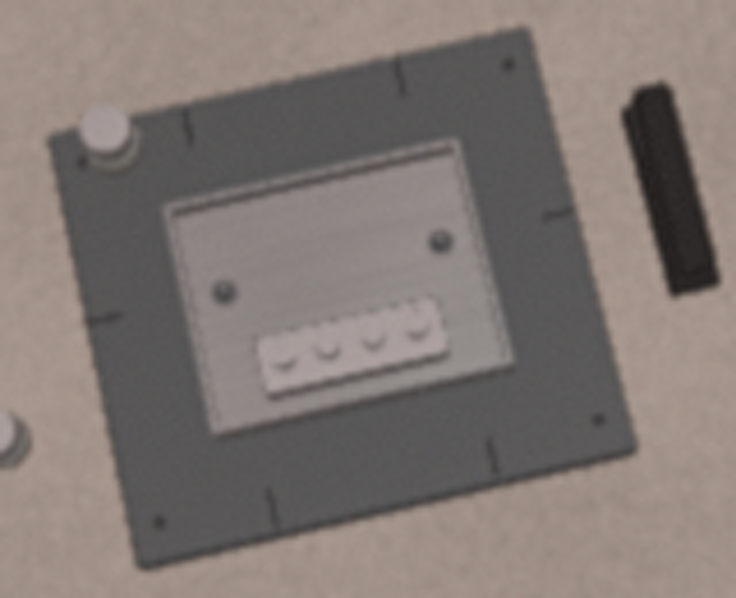

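View pics/s6.png

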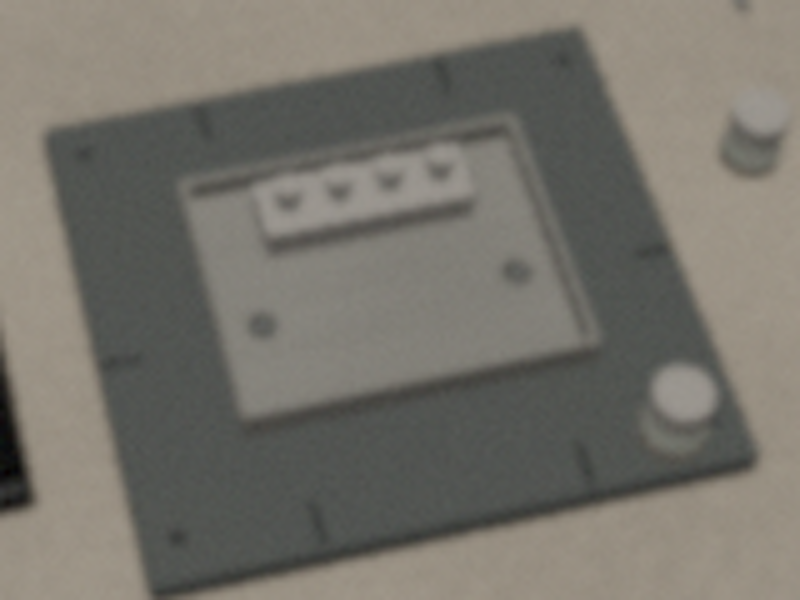

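Both views show pin tips inside both holes (top (224,291) and (441,241); scene (516,272) and (262,324)), and the jar and stapler are where they were. Next a fit with tilt left free.

```bash
python3 - <<'E'
from h import *
np.set_printoptions(precision=4,suppress=True)
dp={"top":[.5748,.071,.1851],"scene":[.5705,.0732,.1842]}
O={"top":unc([(458,140),(165,205),(213,436),(513,365),(224,291),(441,241)],4.6,[185,128]),
"scene":unc([(243,420),(598,346),(517,118),(181,182),(516,272),(262,324)],5,[230,180])}
for n in O: print(n,fit_tray({n:O[n]},dp).x, fit_tray({n:O[n]},dp,0.).x)
print(fit_tray(O,dp).x)
E
```

```text
top [-0.0021  0.      0.0014  0.0213] [-0.0019  0.      0.0012]
scene [ 0.0005 -0.0001 -0.0025 -0.0031] [ 0.0007 -0.0001 -0.0027]
[-0.0011  0.0002 -0.0003 -0.0203]
```

```bash
python3 - <<'E'
import cv2,numpy as np
a=cv2.imread("pics/top6f.png"); from station import vision
s=np.mean([vision.camera("scene").astype(float) for _ in range(4)],0); t=np.mean([vision.camera("top").astype(float) for _ in range(4)],0)
def c(im,u,v): return cv2.resize(np.clip((im[v-9:v+10,u-12:u+13]-40)*1.8,0,255).astype(np.uint8),(390,296),interpolation=cv2.INTER_CUBIC)
u=lambda p,k,o:(round((p[0]+.5)/k-.5+o[0]),round((p[1]+.5)/k-.5+o[1]))
r1=np.hstack([c(t,*u((224,291),4.6,(185,128))),c(t,*u((441,241),4.6,(185,128)))])
r2=np.hstack([c(s,*u((262,324),5,(230,180))),c(s,*u((516,272),5,(230,180)))])
cv2.imwrite("pics/z6.png",np.vstack([r1,r2]))
E
```

```text
(no output)
```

View pics/z6.png

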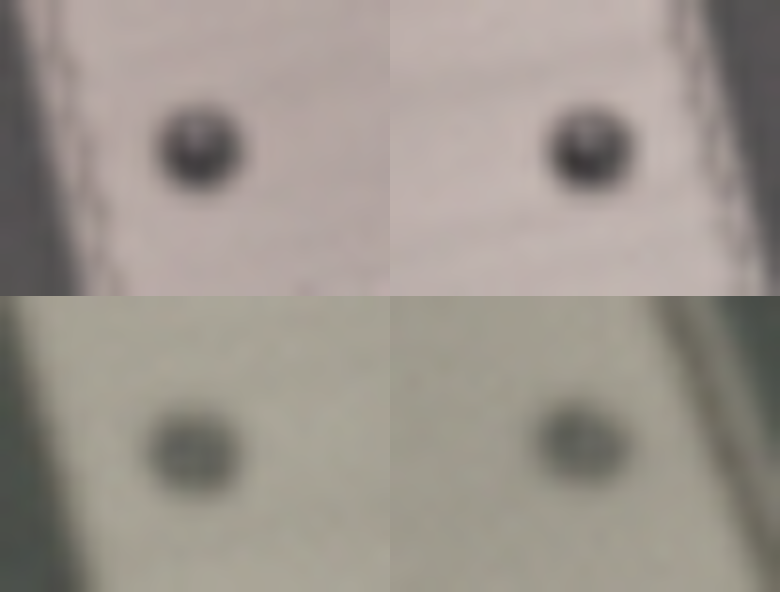

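The pins sit well inside both holes, at most about 2 mm off centre. The fitted tilt is around zero, and the arm is well clear. Handing in.

```bash
python3 -c "
from station import ticket,manip
print(ticket.hand_in()); print(manip.get_state()['clock'])"
```

```text
the job is handed in; nothing more can be done
None
the job is handed in; nothing more can be done
```

I pushed the tray across the dock with the two open fingertips on its near rim, in three short stages with a look after each, until it dropped over both pins. I then backed the arm clear and handed the job in at about 9 s; no verdict was reported.

**Position:** Pin tips are visible inside both holes in both cameras. The fits with tilt held at zero put the tray within about 2 mm of its place and 0.003 rad of square. The two cameras disagree slightly along x: the top camera says -1.9 mm and the scene camera +0.7 mm.

**Level:** The camera fits were too coarse to confirm the 0.02 rad limit. With tilt left free they scattered between -0.020 and +0.021 rad, so the tray lying flat rests on the visible drop and the pins showing in the holes. I did not push again to test it.

**Forces and other things:** The wrist force stayed within about 2.5 N at every reading and fell to near zero when the tray dropped. In the last close-up views, the jar on the dock, the jar beside it and the stapler had not visibly moved. I did not compare the tape, mouse, sanitiser and pen at the end, but the arm never worked near them.

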